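# Earth the tin lane, file the powder tins into it, unclip

## Task

Earth the tin lane before any tin goes in: press the yellow plunger of the grabber probe, slide the probe along its copper bars until the hook is under the brass pin, and let go so that the sprung hook holds the pin by itself. With the probe clipped on, push all the small tins standing about, one after another, through the open mouth into single file between the guide rails, each upright and wholly inside. Then unhook the probe and slide it back to the end of its bars nearer the mouth, let go, and leave everything else where it is.

Things in the scene. Friction and masses are not known exactly. Their poses are not given: they have to be found in the camera images.
- tin_lane: fixed aluminium lane with open mouth: origin on the table at the middle of the mouth, x runs into the lane, y to its left, z up. Two guide rails, 54 mm clear between them, 7 mm thick, 26 mm high, from x=0 to an end stop; the table is the floor. The lane carries the probe, plunger and pin
- lane_mouth (a point): middle of the mouth, on the table, between the near ends of the rails (same point and axes as the lane). Short lead-ins flare from here to lane x=-25 mm, where they are about 80 mm apart
- lane_end (a point): middle of the end stop's face, on the table, 263 mm from the mouth; room for five small tins in a row
- rod_tip (a point): mouth end of the steel hold-down rod (7 mm thick, its underside 41 mm above the table) that runs over the lane's middle line from x=55 to 258 mm, on two bridges 53 mm high (x=70 and 240 mm), so that tins go in only through the mouth
- bar_post (a point): top of the nearer of two black posts, 98 mm high, outside the left rail (lane x=62 and 207 mm, y=86 mm). They carry two copper bars along the lane's x, on which the probe slides
- earth_pin (a point): brass earthing pin, 6 mm thick, sticking out 24 mm to the left from the left rail at lane x=143 mm, y=50 mm; the point is on its axis, 33 mm above the table, in line with the hook; axes as the lane's
- probe (a joint): position of the probe along its bars, m: 0 at the mouth end (parked), grows along lane x to 0.085; friction 1.5 N holds it. The stem stands at lane x = 0.085 + this value, y = 0.050. With the plunger pressed, the hook is centred under the pin at 0.050, play 3 mm each way; 3 mm further the stem runs against the pin
- plunger (a joint): how far the yellow plunger (and the hook at its foot) is pressed down, m: 0 up, 0.020 down; spring 4 N at the top, 8.5 N at the bottom. Above 0.016 the hook's lip passes under the pin; pressed less it runs against it. Let go with the pin in the hook it rests at about 0.006 and holds; elsewhere it returns to 0
- knob_top (a point): centre of the top of the plunger's yellow knob: upright cylinder 18 mm across, 30 mm high, its top 145 mm above the table when up. Under it 23 mm of thin stem, then the green barrel (20 mm across, top 92 mm above the table). Grip the knob from above to press it and move it along the lane
- hook_seat (a point): where the pin rests in the hook: on the hook's foot midway between stem and lip, 8 mm from the stem's axis along lane x; the lip at the far end of the foot rises 7 mm above it, gap 12 mm; axes as the lane's
- shaker_foot (a point): not to be touched: middle of the foot of the sieve shaker, on the table; base 380 mm (world x) by 300 mm (world y), about 120 mm high, with a sieve column 210 mm across and two rods above it, 0.7 m tall; the robot's hand starts to the right of it and must come round in front of it
- tin_1: small round aluminium tin with its press lid on, standing upright: 48 mm across the body (50 at the lid), 34 mm tall, about 30 g; origin at the centre of its underside, z up. May be absent (None)
- tin_2: small round aluminium tin with its press lid on, standing upright: 48 mm across the body (50 at the lid), 34 mm tall, about 30 g; origin at the centre of its underside, z up. May be absent (None)
- tin_3: small round aluminium tin with its press lid on, standing upright: 48 mm across the body (50 at the lid), 34 mm tall, about 30 g; origin at the centre of its underside, z up. May be absent (None)
- tin_4: small round aluminium tin with its press lid on, standing upright: 48 mm across the body (50 at the lid), 34 mm tall, about 30 g; origin at the centre of its underside, z up. May be absent (None)
- tin_5: small round aluminium tin with its press lid on, standing upright: 48 mm across the body (50 at the lid), 34 mm tall, about 30 g; origin at the centre of its underside, z up. May be absent (None)
- big_tin: bystander: larger aluminium tin, 64 mm across, 30 mm tall, too wide for the lane; leave alone; origin at the centre of its underside
- timer_1: bystander: grey timer lying on its back, 40x62x17 mm; leave alone; origin at the centre of its underside
Things that resemble listed ones, but are neither listed nor needed, are in the scene too. Leave any black look-alike of the tin_5 alone. Leave any red look-alike of the tin_3 alone.

How it is judged:
On the way, in this order (a step that is already met when the one before it is completed fails the run):
1. the hook holds the pin by itself, fingers off, and no tin is in the lane yet (value of joint plunger between 0.003 and 0.009 m and x of hook_seat in the frame of earth_pin between -0.005 and 0.005 m and contact force between the fingers and tin_lane below 0.2 N and (x of tin_1 in the frame of tin_lane below 0 m or y of tin_1 in the frame of tin_lane below -0.03 m) and (x of tin_2 in the frame of tin_lane below 0 m or y of tin_2 in the frame of tin_lane below -0.03 m) and (x of tin_3 in the frame of tin_lane below 0 m or y of tin_3 in the frame of tin_lane below -0.03 m) and (x of tin_4 in the frame of tin_lane below 0 m or y of tin_4 in the frame of tin_lane below -0.03 m) and (x of tin_5 in the frame of tin_lane below 0 m or y of tin_5 in the frame of tin_lane below -0.03 m)), for 0.3 s.
2. all the small tins stand upright in the lane, wholly between the rails, while the hook still holds the pin (value of joint plunger between 0.003 and 0.009 m and x of hook_seat in the frame of earth_pin between -0.005 and 0.005 m and x of tin_1 in the frame of tin_lane between 0.022 and 0.25 m and y of tin_1 in the frame of tin_lane between -0.008 and 0.008 m and z of tin_1 in the frame of tin_lane between -0.004 and 0.006 m and angle between each of tin_1, tin_2, tin_3, tin_4, tin_5's own z axis and vertical below 0.12 rad and x of tin_2 in the frame of tin_lane between 0.022 and 0.25 m and y of tin_2 in the frame of tin_lane between -0.008 and 0.008 m and z of tin_2 in the frame of tin_lane between -0.004 and 0.006 m and x of tin_3 in the frame of tin_lane between 0.022 and 0.25 m and y of tin_3 in the frame of tin_lane between -0.008 and 0.008 m and z of tin_3 in the frame of tin_lane between -0.004 and 0.006 m and x of tin_4 in the frame of tin_lane between 0.022 and 0.25 m and y of tin_4 in the frame of tin_lane between -0.008 and 0.008 m and z of tin_4 in the frame of tin_lane between -0.004 and 0.006 m and x of tin_5 in the frame of tin_lane between 0.022 and 0.25 m and y of tin_5 in the frame of tin_lane between -0.008 and 0.008 m and z of tin_5 in the frame of tin_lane between -0.004 and 0.006 m), for 0.2 s.
3. the probe is unhooked and back at the mouth end of its bars (value of joint probe below 0.01 m and value of joint plunger below 0.002 m), for 0.2 s.
At the end, for the whole second after the job is handed in: every small tin present stands upright (within 0.12 rad) and at rest wholly between the guide rails (centre at least 22 mm past the mouth, within 8 mm of the lane's middle line); the probe is within 10 mm of the mouth end of its bars with its plunger up (under 2 mm), and the lane is not touched (all of step 3 and x of tin_1 in the frame of tin_lane between 0.022 and 0.25 m and y of tin_1 in the frame of tin_lane between -0.008 and 0.008 m and z of tin_1 in the frame of tin_lane between -0.004 and 0.006 m and angle between each of tin_1, tin_2, tin_3, tin_4, tin_5's own z axis and vertical below 0.12 rad and x of tin_2 in the frame of tin_lane between 0.022 and 0.25 m and y of tin_2 in the frame of tin_lane between -0.008 and 0.008 m and z of tin_2 in the frame of tin_lane between -0.004 and 0.006 m and x of tin_3 in the frame of tin_lane between 0.022 and 0.25 m and y of tin_3 in the frame of tin_lane between -0.008 and 0.008 m and z of tin_3 in the frame of tin_lane between -0.004 and 0.006 m and x of tin_4 in the frame of tin_lane between 0.022 and 0.25 m and y of tin_4 in the frame of tin_lane between -0.008 and 0.008 m and z of tin_4 in the frame of tin_lane between -0.004 and 0.006 m and x of tin_5 in the frame of tin_lane between 0.022 and 0.25 m and y of tin_5 in the frame of tin_lane between -0.008 and 0.008 m and z of tin_5 in the frame of tin_lane between -0.004 and 0.006 m and contact force between the fingers and tin_lane below 0.2 N and linear speed of each of tin_1, tin_2, tin_3, tin_4, tin_5 below 0.02 m/s).
It fails at once if a bystander is pushed more than 4 cm (big_tin) (distance of big_tin from where it was at the start of the episode above 0.04 m).
It fails at once if a bystander is pushed more than 4 cm (timer_1) (distance of timer_1 from where it was at the start of the episode above 0.04 m).
Of tin_1, tin_2, tin_3, tin_4, tin_5 only 3 to 5 are there at a start; the rules pass over those that are not, and their reading is None.
At some moment in a run one of tin_1, tin_2, tin_3, tin_4, tin_5 may be knocked a few centimetres aside while the robot is not near it.
Once in a run the grip may slacken for a moment while it holds something.
It also fails if it takes over 210 s, if anything falls off the work surface, if the arm or the gripper's body presses on something with over 40 N, if the wrist force passes 120 N, or if a joint passes its speed limit or range.

## Robot

A 6-joint arm with a two-finger parallel gripper is mounted at the origin on a cart in front of the work surface, level with it; the furniture and walls round the work are solid. World frame = base frame: x ahead of the robot, y to its left, z up, the work surface at z = 0. Lengths are in m, angles in rad, forces in N, time in s.
With the tool pointing down it reaches from about 0.25 to 0.775 m from the base axis. Payload 8.9 kg.
Tool frame: the origin (TCP) lies where the fingers leave the gripper's body, on its centre line; the fingertips stand 73 mm ahead of it and the grasp point (between the pads) lies 54 mm ahead of it; z points along the fingers, x is the direction in which the jaws open and shut, and the axes are right-handed (so a half turn about z gives the same grasp; the last joint's range is limited). The gripper opens to 85 mm and grips with 20 to 120 N. Pads are 22 mm wide; open, the fingers measure 114 mm over their backs; the gripper's body (76 mm by 85 mm) begins 54 mm behind the grasp point. The pads swing forward as they close: fully open they stand 13 mm farther back than shut.
Start: joints at [-1.398, 0.291, -0.153, 1.127, 0, 1.431], TCP at [0.161, -0.5, 0.304] pointing down, gripper open.
Joint ranges: [-2.52, 2.52], [-0.91, 1.74], [-1.3, 1.37], [-1.96, 2.02], [-1.52, 1.47], [-3.14, 3.14]. Speed limits (rad/s): [2.22, 2.22, 2.79, 3.14, 3.14, 3.14].

## Interface

Orientations are given as a rotation vector (axis times angle).
In Python, from plant import * gives the robot as it stands.
- The arm moves only by the tool arm_command, never from a script. Its arguments are lists of equal length, an entry for each row: "linear": the shift along the world's x, y, z in mm, a list of three; "dr": the turn, a rotation vector about the world's x, y, z in degrees, a list of three; "hand": the gripper command: -1 is fully open, 1 is shut, values between are in proportion. A call has 1 to 5 rows; each row shifts and turns the commanded pose from where the row before left it; what a row does not reach is not made up. A row lasts 1/12 s, in which the tool goes at most 41.7 mm and 7.16 degrees, less where a joint would pass 70% of its speed; a pose out of reach is approached as far as the arm can. A call is refused whole if a number of a shift passes 41.7 or a number of a turn 7.16, either way. A call with a gripper value outside its range is refused whole. The fingers move at their own pace and stop on an object; "grip_force" is the grip in N (left out, the last holds). Time passes only in rows, so rows that do not move let the fingers close. It gives the time, the measured TCP pose, the force and the opening at its end, in the units of the state.
- state(): the state, without advancing time (a new reading comes with each control period).
- capture(name): name is "side" or "top"; returns a dict with "image" (384x512x3 uint8, blue, green, red), "depth" (384x512 float32, m along the optical axis (not along the pixel's ray), 0 where there is no reading), "camera_matrix" (3x3 intrinsics, pixels), "pose" (4x4, takes a point from camera to world coordinates). Camera axes: x right, y up, looking along -z (the intrinsics and any distortion apply to the point x, -y, -z); pixel columns grow to the right and rows downward; lengths in m; the calibration is good to about 2 mm. A picture is of the moment at which its call begins.
- close_job(): hands the job in, once; it reports no verdict.
The state is a dict: "time_s": time; "q": joint angles; "qd": joint speeds; "effort": joint torques, N m; "tool_pos": TCP position; "tool_rot": TCP orientation; "force": force on the tool from outside, world axes, zero at the start; "wrist_torque": the same for the moment, N m; "grip_width": opening from 0.0 (shut) to 1.0 (fully open).
Only numpy, scipy, OpenCV 4.12 (cv2) and the standard library are available. Lean on these libraries where they do the work, as an engineer would, in place of code of your own. Each camera call takes 0.05 s, during which the arm holds its last target. There are 200 camera calls.

## Working session

There is one attempt and no reset: what is moved stays moved. The work goes in short steps, Python scripts to look and compute and a tool call to move; the robot and the scene stay as the last step left them, time stands still between calls to the robot, and variables do not carry over. Pictures are saved under pics/ and viewed, about 12 in all and at most 16, crops included, and the job is handed in when it is done.

Besides the shell and the picture viewer there is one more tool, called after ">>>" as name(argument=value, ...) on one line, values as JSON. arm_command: Moves the arm, as the interface text tells. Its arguments: {"type":"object","properties":{"linear":{"type":"array"},"dr":{"type":"array"},"hand":{"type":"array"},"grip_force":{"type":"number"}},"required":["linear","dr","hand"]}

```bash
mkdir -p pics; ls
cat > h.py <<'E'
from plant import *
import numpy as np, cv2
def cap(n,save=None):
    c=capture(n)
    np.savez('last_%s.npz'%n,**c)
    if save: cv2.imwrite('pics/'+save+'.png',c['image'])
    return c
def load(n): return dict(np.load('last_%s.npz'%n))
def ray(c,u,v):
    K=c['camera_matrix'];P=c['pose']
    d=np.array([(u-K[0,2])/K[0,0],-(v-K[1,2])/K[1,1],-1.0])
    return P[:3,3],P[:3,:3]@d
def onz(c,u,v,z):
    o,d=ray(c,u,v);t=(z-o[2])/d[2];return o+t*d
def dep(c,u,v):
    o,d=ray(c,u,v);return o+d*c['depth'][int(v),int(u)]
def proj(c,p):
    P=c['pose'];q=P[:3,:3].T@(np.array(p)-P[:3,3]);K=c['camera_matrix']
    return K[0,0]*q[0]/-q[2]+K[0,2],K[1,1]*-q[1]/-q[2]+K[1,2]
E
python3 - <<'E'
from h import *
a=cap('top','top0');b=cap('side','side0')
for c in(a,b):print(c['camera_matrix'],c['pose'].round(3))
print([k for k in a])
print(state())
E
```

```text
pics
[[394.00782714   0.         253.48600328]
 [  0.         394.00782714 194.92703731]
 [  0.           0.           1.        ]] [[ 0.007  0.982 -0.188  0.383]
 [-1.     0.013  0.027  0.105]
 [ 0.029  0.188  0.982  1.348]
 [ 0.     0.     0.     1.   ]]
[[352.22185039   0.         254.35650933]
 [  0.         352.22185039 197.56244206]
 [  0.           0.           1.        ]] [[-0.866  0.175 -0.469  0.172]
 [-0.501 -0.329  0.801  0.828]
 [-0.014  0.928  0.373  0.437]
 [ 0.     0.     0.     1.   ]]
['image', 'depth', 'camera_matrix', 'pose']
{'time_s': 0.1, 'q': array([-1.39832394e+00,  2.91214441e-01, -1.54041548e-01,  1.12665925e+00,
        5.11758390e-05,  1.43148284e+00]), 'qd': array([ 0.00055933, -0.00103221,  0.00291098, -0.00105847,  0.00012146,
       -0.00118773]), 'effort': array([ 6.52460221e-04, -5.37977242e+01,  3.31919503e+01,  9.27813206e-03,
       -2.62475969e-04,  2.02116127e-05]), 'tool_pos': array([ 0.16100779, -0.49939892,  0.30339808]), 'tool_rot': array([-2.53874994e+00,  1.84911686e+00,  1.20702131e-03]), 'force': array([-1.15241092, -0.2484935 ,  0.05754263]), 'wrist_torque': array([-0.01281441, -0.03574991, -0.00280906]), 'grip_width': 0.9986521416815242}
```

View pics/top0.png

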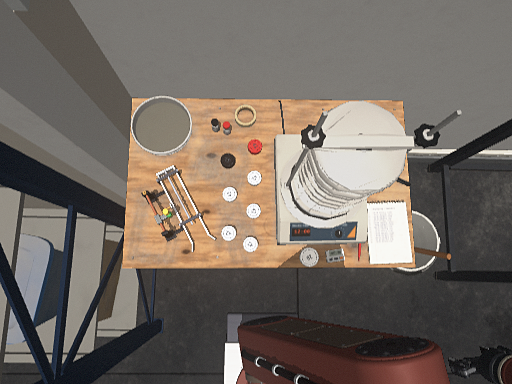

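View pics/side0.png

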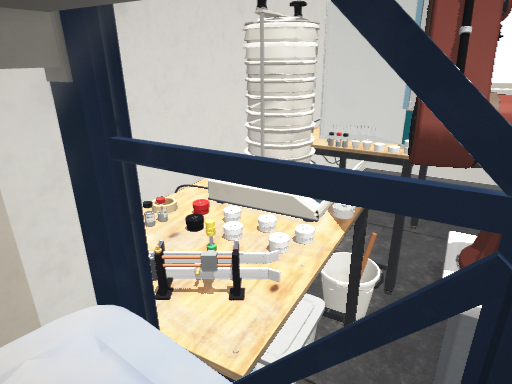

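The top view shows the lane at left, pixels (150-215, 165-250), with its mouth toward the robot. There are five white tins at (254,177), (230,194), (253,211), (229,233) and (250,244). The black and red look-alikes are at (228,160) and (255,146), the big tin is at (310,257), and the timer is at (335,256).

Run:
```python
from h import *
a=load('top');b=load('side')
A=cv2.resize(a['image'][140:270,120:280],None,fx=4.8,fy=4.5,interpolation=cv2.INTER_CUBIC)
cv2.imwrite('pics/c1.png',A)
B=cv2.resize(b['image'][190:310,130:330],None,fx=4,fy=4.5,interpolation=cv2.INTER_CUBIC)
cv2.imwrite('pics/c2.png',B)
for n,c in(('top',a),('side',b)):
  h=cv2.cvtColor(c['image'],cv2.COLOR_BGR2HSV)
  m=cv2.inRange(h,(24,150,100),(34,255,255))
  k,l,s,ce=cv2.connectedComponentsWithStats(m)
  for i in range(1,k):
    if s[i,4]>5: print(n,s[i],ce[i], onz(c,*ce[i],.14))
h=cv2.cvtColor(a['image'],cv2.COLOR_BGR2HSV)
m=cv2.inRange(h,(0,0,150),(179,60,255)); m[:, :218]=0;m[:,268:]=0;m[:165]=0;m[262:]=0
k,l,s,ce=cv2.connectedComponentsWithStats(m)
for i in range(1,k):
  if s[i,4]>40: print(s[i],ce[i],onz(a,*ce[i],.034).round(4),dep(a,*ce[i]).round(3))
for u,v in((310,257),(335,256),(228,160),(255,146)): print(onz(a,u,v,.03).round(3))
```

```text
side [206 222   9  14  94] [209.73404255 228.63829787] [0.54165275 0.36321018 0.14      ]
[247 171  15  14 167] [253.85628743 177.49101796] [0.6951 0.0681 0.034 ] [0.695 0.068 0.037]
[222 187  15  15 174] [229.16091954 193.81034483] [0.6371 0.1515 0.034 ] [0.637 0.152 0.033]
[246 203  15  16 174] [252.97701149 210.66666667] [0.5803 0.0702 0.034 ] [0.58  0.07  0.034]
[221 226  15  15 178] [228.23033708 232.84269663] [0.5047 0.1521 0.034 ] [0.505 0.152 0.032]
[243 237  15  15 182] [249.84065934 243.8956044 ] [0.4688 0.0798 0.034 ] [0.469 0.08  0.031]
[ 0.428 -0.121  0.03 ]
[ 0.432 -0.204  0.03 ]
[0.757 0.158 0.03 ]
[0.809 0.065 0.03 ]
```

View pics/c1.png

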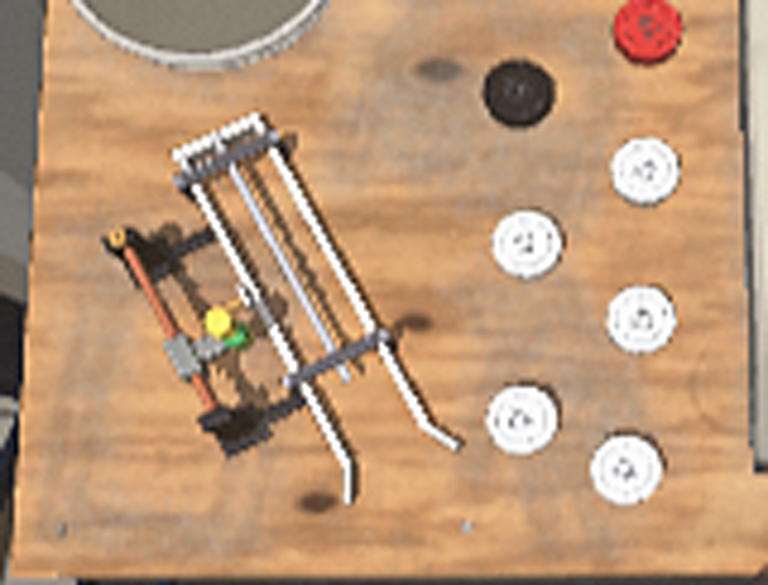

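View pics/c2.png

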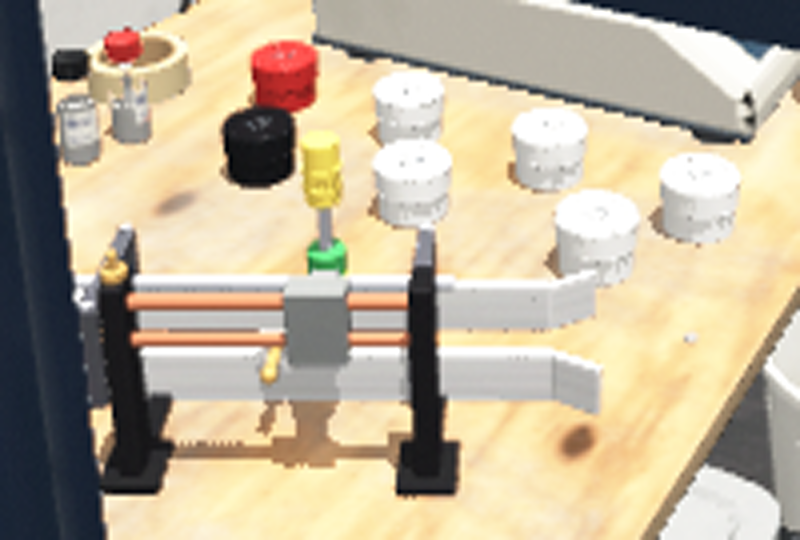

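The crops show the rails, with bends at crop pixels (352,462) and (425,425). The knob is at (218,318), the rod tip at (347,378), and the parked probe is between the posts.

Run:
```python
from h import *
a=load('top');b=load('side')
f=lambda x,y,z:onz(a,120+x/4.8-.4,140+y/4.5-.4,z)
L0=f(352,462,.026);R0=f(425,427,.026);L1=f(194,190,.026);R1=f(277,155,.026)
tip=f(347,380,.0445);kn=f(218,318,.143); rodf=f(234,172,.0445)
print(L0,R0,L1,R1,'tip',tip,rodf,'kn',kn,np.linalg.norm(L0-R0))
d=[L1-L0,R1-R0,rodf-tip]
for x in d: print(np.degrees(np.arctan2(x[1],x[0])),np.linalg.norm(x))
for p in (f(120,237,.098),f(212,420,.098)):print('post',p)
# knob two-view
h=cv2.cvtColor(a['image'],cv2.COLOR_BGR2HSV)
m=cv2.inRange(h,(22,120,80),(36,255,255));m[:205]=0;m[225:]=0;m[:,:155]=0;m[:,180:]=0
k,l,s,ce=cv2.connectedComponentsWithStats(m);print(s,ce)
o1,d1=ray(a,165.4,210.7);o2,d2=ray(b,209.7,224.5)
A=np.c_[d1,-d2];t=np.linalg.lstsq(A,o2-o1,rcond=None)[0];print(o1+t[0]*d1,o2+t[1]*d2)
# depth
print(dep(a,165,210),dep(a,166,210),dep(a,165,211))
# refine rod line: fit
def world(x,y,th,M):
    c,s=np.cos(th),np.sin(th);return M+np.array([c*x-s*y,s*x+c*y])
th=np.mean([np.arctan2(x[1],x[0]) for x in d])
for nm,M in(('mid',(L0+R0)[:2]/2),('tip',tip[:2]-world(.055,0,th,0)),('kn',kn[:2]-world(.085,.05,th,0))): print(nm,M)
```

```text
[0.47294486 0.2689887  0.026     ] [0.49928484 0.21930082 0.026     ] [0.67728478 0.38838821 0.026     ] [0.7054446  0.33083634 0.026     ] tip [0.53162334 0.27229347 0.0445    ] [0.68738384 0.35718727 0.0445    ] kn [0.56198029 0.34341986 0.143     ] 0.05623771588901788
30.29851637078656 0.23666653189266054
28.414053272326758 0.2343971352424731
28.5916126102471 0.17739304016788468
post [0.62624758 0.42032814 0.098     ]
post [0.49645222 0.35268206 0.098     ]
[[     0      0    512    384 196572]
 [   163    208      6      7     29]
 [   169    212      1      1      1]
 [   171    212      1      1      1]
 [   171    214      2      3      4]
 [   169    217      1      1      1]] [[255.5163655  191.49625074]
 [165.03448276 211.37931034]
 [169.         212.        ]
 [171.         212.        ]
 [171.5        215.        ]
 [169.         217.        ]]
[0.56166695 0.3435416  0.13610178] [0.55833878 0.3414587  0.13520093]
[0.56271846 0.34339384 0.14359464] [0.5621853  0.33959639 0.14740777] [0.55918533 0.34265727 0.14654414]
mid [0.48611485 0.24414476]
tip [0.48356652 0.24554385]
kn [0.51202849 0.25839153]
```

>>> arm_command(linear=[[14,35,0],[14,35,0],[14,35,0],[14,35,0],[14,35,0]], dr=[[0,0,4],[0,0,4],[0,0,4],[0,0,4],[0,0,4]], hand=[-0.2,-0.2,-0.2,-0.2,-0.2], grip_force=60)

```text
time_s: 0.52
tool_pos: [0.2312, -0.3228, 0.3036]
tool_rot: [-2.824, 1.376, 0.001]
force: [1.8, -0.4, 0.3]
grip_width: 0.601
```

>>> arm_command(linear=[[14,35,0],[14,35,0],[14,35,0],[14,35,0],[14,35,0]], dr=[[0,0,4],[0,0,4],[0,0,4],[0,0,4],[0,0,4]], hand=[-0.2,-0.2,-0.2,-0.2,-0.2])

```text
time_s: 0.93
tool_pos: [0.3011, -0.1479, 0.3039]
tool_rot: [3.02, -0.865, 0.0]
force: [1.7, -0.6, 0.2]
grip_width: 0.604
```

>>> arm_command(linear=[[6,37,0],[6,37,0],[6,37,0],[6,37,0],[6,37,0]], dr=[[0,0,4],[0,0,4],[0,0,4],[0,0,4],[0,0,4]], hand=[-0.2,-0.2,-0.2,-0.2,-0.2])

```text
time_s: 1.35
tool_pos: [0.3307, 0.0372, 0.304]
tool_rot: [3.124, -0.327, 0.001]
force: [1.1, -0.2, -0.3]
grip_width: 0.598
```

>>> arm_command(linear=[[6,37,0],[6,37,0],[6,37,0],[26,24,0],[26,24,0]], dr=[[0,0,4],[0,0,4],[0,0,4],[0,0,4],[0,0,4]], hand=[-0.2,-0.2,-0.2,-0.2,-0.2])

```text
time_s: 1.77
tool_pos: [0.4007, 0.1966, 0.3038]
tool_rot: [3.134, 0.225, -0.0]
force: [0.0, -0.8, 0.3]
grip_width: 0.602
```

>>> arm_command(linear=[[26,24,0],[26,24,0],[26,24,0],[26,24,0],[26,24,0]], dr=[[0,0,4],[0,0,4],[0,0,4],[0,0,4],[0,0,5]], hand=[-0.2,-0.2,-0.2,-0.2,-0.2])

```text
time_s: 2.18
tool_pos: [0.5319, 0.3156, 0.3033]
tool_rot: [3.041, 0.788, -0.001]
force: [0.7, 0.3, 0.6]
grip_width: 0.598
```

>>> arm_command(linear=[[15,14,0],[14,13,0],[0,0,-30],[0,0,-40],[0,0,-33]], dr=[[0,0,0],[0,0,0],[0,0,0],[0,0,0],[0,0,0]], hand=[-0.2,-0.2,-0.2,-0.2,-0.2])

```text
time_s: 2.6
tool_pos: [0.5599, 0.3415, 0.1986]
tool_rot: [3.042, 0.784, -0.001]
force: [1.2, -0.6, -0.5]
grip_width: 0.596
```

>>> arm_command(linear=[[0,0,-10],[0,0,0]], dr=[[0,0,0],[0,0,0]], hand=[-0.2,-0.2])

```text
time_s: 2.77
tool_pos: [0.5583, 0.3405, 0.1878]
tool_rot: [3.041, 0.783, -0.01]
force: [-0.1, 0.0, 1.1]
grip_width: 0.602
```

Run:
```python
from h import *
b=cap('side');a=cap('top')
B=cv2.resize(b['image'][180:320,130:310],None,fx=4,fy=4,interpolation=cv2.INTER_CUBIC)
cv2.imwrite('pics/s1.png',B)
```

```text
(no output)
```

View pics/s1.png

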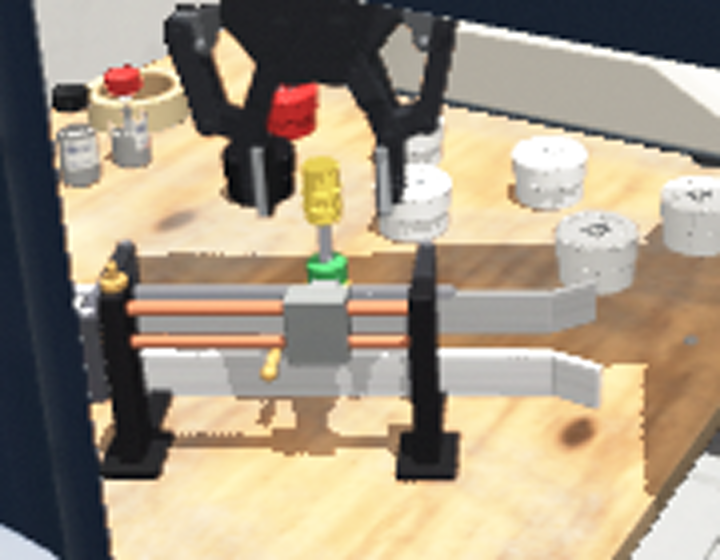

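The pads straddle the knob centrally, at crop x 264 and 382 with the knob at 322. Closing now.

>>> arm_command(linear=[[0,0,0],[0,0,0],[0,0,0],[0,0,0],[0,0,0]], dr=[[0,0,0],[0,0,0],[0,0,0],[0,0,0],[0,0,0]], hand=[1,1,1,1,1], grip_force=60)

```text
time_s: 3.28
tool_pos: [0.5608, 0.3416, 0.1921]
tool_rot: [-3.042, -0.783, -0.004]
force: [1.6, -0.4, 3.4]
grip_width: 0.188
```

>>> arm_command(linear=[[0,0,-4],[0,0,-4],[0,0,-4],[0,0,-4],[0,0,-3]], dr=[[0,0,0],[0,0,0],[0,0,0],[0,0,0],[0,0,0]], hand=[1,1,1,1,1])

```text
time_s: 3.7
tool_pos: [0.5609, 0.3417, 0.1725]
tool_rot: [-3.042, -0.783, -0.004]
force: [-1.4, -0.7, 40.4]
grip_width: 0.189
```

>>> arm_command(linear=[[0,0,0],[0,0,0],[0,0,0]], dr=[[0,0,0],[0,0,0],[0,0,0]], hand=[1,1,1])

```text
time_s: 3.95
tool_pos: [0.561, 0.3417, 0.173]
tool_rot: [-3.042, -0.783, -0.005]
force: [0.3, 0.3, 12.1]
grip_width: 0.187
```

>>> arm_command(linear=[[3.1,1.7,0],[3.1,1.7,0],[3.1,1.7,0],[3.1,1.7,0],[3.1,1.7,0]], dr=[[0,0,0],[0,0,0],[0,0,0],[0,0,0],[0,0,0]], hand=[1,1,1,1,1])

```text
time_s: 4.37
tool_pos: [0.5761, 0.35, 0.173]
tool_rot: [-3.042, -0.783, -0.003]
force: [-0.9, -1.0, 14.0]
grip_width: 0.186
```

>>> arm_command(linear=[[0,0,0],[0,0,0]], dr=[[0,0,0],[0,0,0]], hand=[1,1])

```text
time_s: 4.53
tool_pos: [0.5766, 0.3503, 0.173]
tool_rot: [-3.042, -0.783, -0.004]
force: [1.7, 0.6, 11.9]
grip_width: 0.188
```

Run:
```python
from h import *
s=state();print(s['tool_pos'],s['force'],s['grip_width'])
b=cap('side')
B=cv2.resize(b['image'][200:310,150:270],None,fx=6,fy=5,interpolation=cv2.INTER_CUBIC)
cv2.imwrite('pics/s2.png',B)
```

```text
[0.57655288 0.35027738 0.17297429] [ 1.65279675  0.60987034 11.86311972] 0.18803014476914298
```

View pics/s2.png

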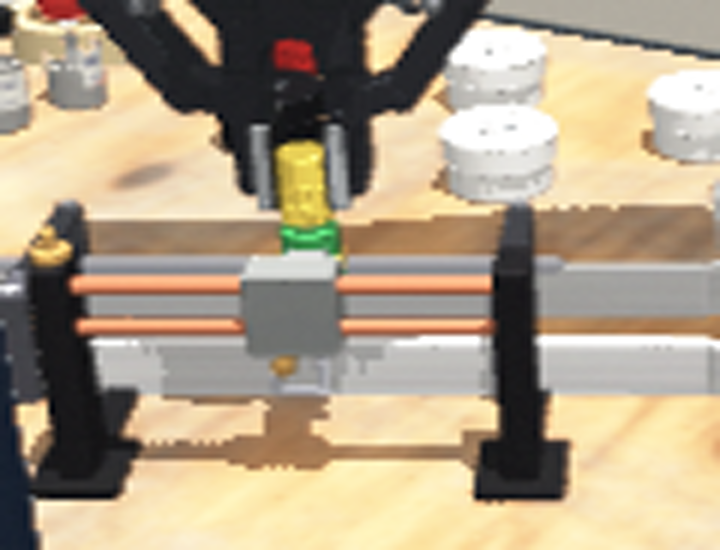

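The plunger is fully down, with the knob just above the barrel. The pin, at (285,365), has reached the hook's region. I'll feel for the stem stop.

>>> arm_command(linear=[[0.9,0.5,0],[0.9,0.5,0],[0.9,0.5,0],[0,0,0]], dr=[[0,0,0],[0,0,0],[0,0,0],[0,0,0]], hand=[1,1,1,1])

```text
time_s: 4.92
tool_pos: [0.5789, 0.3516, 0.173]
tool_rot: [-3.042, -0.783, -0.003]
force: [-1.7, -0.4, 13.0]
grip_width: 0.189
```

>>> arm_command(linear=[[0.9,0.5,0],[0.9,0.5,0],[0,0,0]], dr=[[0,0,0],[0,0,0],[0,0,0]], hand=[1,1,1])

```text
time_s: 5.17
tool_pos: [0.5807, 0.3526, 0.173]
tool_rot: [-3.042, -0.783, -0.003]
force: [-0.3, -0.7, 13.1]
grip_width: 0.186
```

>>> arm_command(linear=[[0.9,0.5,0],[0,0,0]], dr=[[0,0,0],[0,0,0]], hand=[1,1])

```text
time_s: 5.33
tool_pos: [0.5816, 0.353, 0.173]
tool_rot: [-3.042, -0.783, -0.003]
force: [0.0, -1.4, 13.0]
grip_width: 0.184
```

>>> arm_command(linear=[[0.9,0.5,0],[0.9,0.5,0],[0,0,0]], dr=[[0,0,0],[0,0,0],[0,0,0]], hand=[1,1,1])

```text
time_s: 5.58
tool_pos: [0.5823, 0.3535, 0.1729]
tool_rot: [3.042, 0.783, -0.001]
force: [-6.1, -2.8, 17.4]
grip_width: 0.187
```

>>> arm_command(linear=[[0.9,0.5,0],[0,0,0]], dr=[[0,0,0],[0,0,0]], hand=[1,1])

```text
time_s: 5.75
tool_pos: [0.5826, 0.3536, 0.1729]
tool_rot: [3.042, 0.783, -0.003]
force: [-9.2, -5.7, 19.6]
grip_width: 0.187
```

Contact at TCP (0.582, 0.353). I'll back off 3 mm, ease the plunger up, then open.

>>> arm_command(linear=[[-2.5,-1.4,0],[-2.4,-1.3,0],[0,0,0]], dr=[[0,0,0],[0,0,0],[0,0,0]], hand=[1,1,1])

```text
time_s: 6.0
tool_pos: [0.5793, 0.3518, 0.173]
tool_rot: [-3.042, -0.783, -0.004]
force: [0.3, -0.5, 10.9]
grip_width: 0.188
```

>>> arm_command(linear=[[0,0,4],[0,0,4],[0,0,4],[0,0,3],[0,0,0]], dr=[[0,0,0],[0,0,0],[0,0,0],[0,0,0],[0,0,0]], hand=[1,1,1,1,1])

```text
time_s: 6.42
tool_pos: [0.5791, 0.3517, 0.187]
tool_rot: [-3.042, -0.783, -0.001]
force: [2.6, -0.4, 3.9]
grip_width: 0.188
```

>>> arm_command(linear=[[0,0,0],[0,0,0],[0,0,0],[0,0,0]], dr=[[0,0,0],[0,0,0],[0,0,0],[0,0,0]], hand=[-0.2,-0.2,-0.2,-0.2])

```text
time_s: 6.75
tool_pos: [0.5784, 0.3515, 0.1862]
tool_rot: [3.042, 0.783, -0.002]
force: [1.0, -0.5, -0.0]
grip_width: 0.599
```

>>> arm_command(linear=[[0,0,35],[0,0,40],[-20,-20,30],[-25,-25,0],[-25,-30,0]], dr=[[0,0,0],[0,0,0],[0,0,7],[0,0,7],[0,0,7]], hand=[-0.2,-0.2,-0.2,-0.2,-0.2])

```text
time_s: 7.17
tool_pos: [0.5088, 0.2769, 0.2933]
tool_rot: [2.844, 1.334, 0.006]
force: [0.8, -0.8, -0.5]
grip_width: 0.604
```

Run:
```python
from h import *
s=state();print(s['tool_pos'],s['force'],s['q'])
b=cap('side');a=cap('top')
B=cv2.resize(b['image'][200:310,150:270],None,fx=6,fy=5,interpolation=cv2.INTER_CUBIC)
cv2.imwrite('pics/s3.png',B)
h=cv2.cvtColor(b['image'],cv2.COLOR_BGR2HSV)
m=cv2.inRange(h,(24,150,100),(34,255,255))
k,l,st,ce=cv2.connectedComponentsWithStats(m)
for i in range(1,k):
    if st[i,4]>5: print(st[i],ce[i])
for z in(.145,.139,.135):print(proj(b,(.579,.3525,z)),proj(a,(.579,.3525,z)))
```

```text
[0.5087843  0.27689912 0.29334868] [ 0.83017505 -0.83001909 -0.54804339] [ 3.72120740e-01  3.97190331e-01 -2.62689121e-02  1.14350582e+00
  2.30185719e-04  1.06547079e+00]
[194 225  10  14 102] [198.39215686 231.28431373]
(np.float64(197.31861935949115), np.float64(219.90689882782908)) (np.float64(162.19664693655375), np.float64(204.65741405591788))
(np.float64(197.54869978996607), np.float64(222.70768060093818)) (np.float64(162.5825088250508), np.float64(204.97452591735401))
(np.float64(197.70125029544596), np.float64(224.56468631995932)) (np.float64(162.83768183451144), np.float64(205.18423408089797))
```

View pics/s3.png

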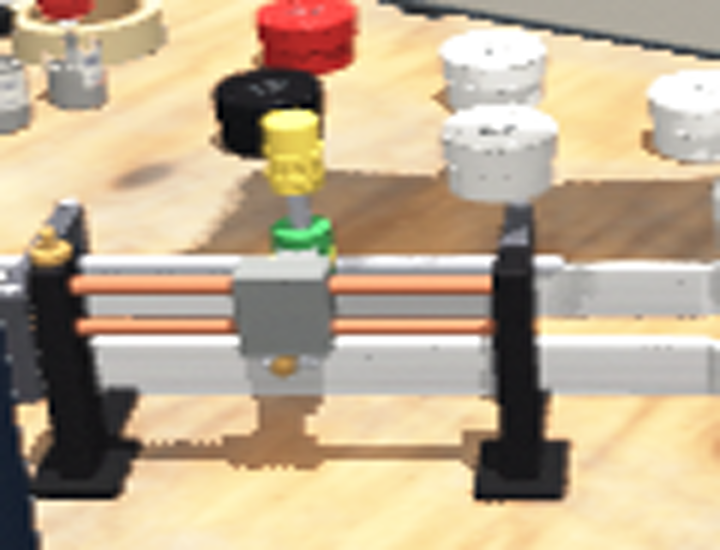

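The hook holds the pin. The knob is down about 6 mm, the stem gap is short, and the pin sits in the hook at (285,365). Next I locate the tins and the shaker's left edge.

```bash
cat >> h.py <<'E'
M=np.array([.485,.244]);th=np.radians(29)
R=np.array([[np.cos(th),-np.sin(th)],[np.sin(th),np.cos(th)]])
lane=lambda p:R.T@(np.array(p)[:2]-M)
w=lambda x,y:M+R@np.array([x,y])
def tins(a):
    h=cv2.cvtColor(a['image'],cv2.COLOR_BGR2HSV)
    m=cv2.inRange(h,(0,0,150),(179,60,255)); m[:,:130]=0;m[:,273:]=0;m[:120]=0;m[264:]=0
    k,l,s,ce=cv2.connectedComponentsWithStats(m)
    for i in range(1,k):
        if 60<s[i,4]<260 and 11<=s[i,2]<=18 and 11<=s[i,3]<=18:
            p=onz(a,*ce[i],.034);print('tin',p.round(4)[:2],'lane',lane(p).round(4),s[i],dep(a,*ce[i])[2].round(3))
E
python3 - <<'E'
from h import *
a=load('top');tins(a)
for v in(150,165,180,200,215,235):
  r=[]
  for u in range(258,300,1):
    p=dep(a,u,v)
    if p[2]>.06: r.append((u,p.round(3)));break
  print(v,r, dep(a,285,v).round(3))
cv2.imwrite('pics/t3.png',cv2.resize(a['image'][130:270,120:300],None,fx=4,fy=4,interpolation=cv2.INTER_CUBIC))
E
```

```text
tin [0.6952 0.068 ] lane [ 0.0985 -0.2558] [247 170  15  16 170] 0.033
tin [0.638  0.1503] lane [ 0.0884 -0.1561] [223 187  14  15 153] 0.027
tin [0.5804 0.0702] lane [-0.0008 -0.1983] [246 203  15  16 174] 0.035
tin [0.5057 0.1513] lane [-0.0268 -0.0911] [221 226  15  15 153] 0.033
tin [0.4689 0.0791] lane [-0.0941 -0.1364] [243 237  15  15 163] 0.032
150 [(275, array([ 0.78 , -0.001,  0.081]))] [ 0.78  -0.034  0.081]
165 [(275, array([ 0.733, -0.002,  0.061]))] [ 0.724 -0.032  0.097]
180 [(276, array([ 0.677, -0.004,  0.079]))] [ 0.673 -0.032  0.098]
200 [(276, array([ 0.613, -0.005,  0.061]))] [ 0.607 -0.032  0.095]
215 [(277, array([ 0.56 , -0.007,  0.078]))] [ 0.56  -0.033  0.082]
235 [(280, array([ 0.497, -0.018,  0.061]))] [ 0.498 -0.035  0.055]
```

View pics/t3.png

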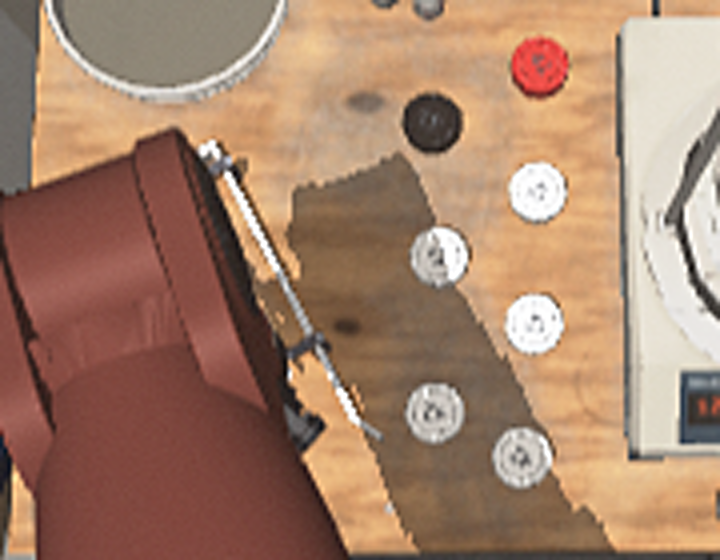

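>>> arm_command(linear=[[-1,-31,0],[-1,-31,0],[-1,-32,0],[0,-32,0],[0,0,-20]], dr=[[0,0,7],[0,0,7],[0,0,7],[0,0,7],[0,0,7]], hand=[-0.6,-0.6,-0.6,-0.6,-0.6], grip_force=30)

```text
time_s: 7.68
tool_pos: [0.5074, 0.1467, 0.2746]
tool_rot: [2.313, 2.119, 0.005]
force: [1.5, 0.1, 0.8]
grip_width: 0.8
```

>>> arm_command(linear=[[0,0,-20],[0,0,-20],[0,0,-20],[0,0,-20],[0,0,-20]], dr=[[0,0,7],[0,0,7],[0,0,7],[0,0,7],[0,0,6]], hand=[-0.6,-0.6,-0.6,-0.6,-0.6])

```text
time_s: 8.1
tool_pos: [0.5057, 0.1506, 0.1709]
tool_rot: [-1.59, -2.709, -0.0]
force: [0.8, 0.3, 0.2]
grip_width: 0.798
```

Run:
```python
from h import *
s=state();print(s['tool_pos'],s['tool_rot'],s['q'])
a=cap('top');tins(a)
```

```text
[0.50573874 0.15061575 0.17088229] [-1.58993021e+00 -2.70948535e+00 -2.25162167e-05] [ 1.50831562e-01  4.09707497e-01 -3.55306611e-01  8.05824545e-01
  5.27898748e-05 -3.58648307e-01]
tin [0.6966 0.0675] lane [ 0.0995 -0.257 ] [247 170  15  15 158] 0.034
tin [0.5814 0.0678] lane [-0.0011 -0.2008] [248 204  13  14 128] 0.038
```

>>> arm_command(linear=[[0,1,-40],[0,0,-40],[0,0,-15],[0,0,0]], dr=[[0,0,0],[0,0,0],[0,0,0],[0,0,0]], hand=[-0.6,-0.6,-0.6,-0.6])

```text
time_s: 8.48
tool_pos: [0.5042, 0.1508, 0.074]
tool_rot: [-1.601, -2.7, 0.007]
force: [0.0, -0.5, -0.9]
grip_width: 0.801
```

>>> arm_command(linear=[[0,0,0],[0,0,0],[0,0,0],[0,0,0]], dr=[[0,0,0],[0,0,0],[0,0,0],[0,0,0]], hand=[1,1,1,1])

```text
time_s: 8.82
tool_pos: [0.5065, 0.1519, 0.0782]
tool_rot: [1.597, 2.703, 0.002]
force: [-0.6, 0.3, -1.4]
grip_width: 0.551
```

Run:
```python
from h import *
s=state();print(s['tool_pos'],s['force'],s['grip_width']*85)
b=cap('side')
cv2.imwrite('pics/s4.png',cv2.resize(b['image'][190:310,150:320],None,fx=4,fy=4,interpolation=cv2.INTER_CUBIC))
```

```text
[0.5065489  0.15190218 0.07821062] [-0.62410977  0.34664869 -1.41388862] 46.85644997313548
```

View pics/s4.png

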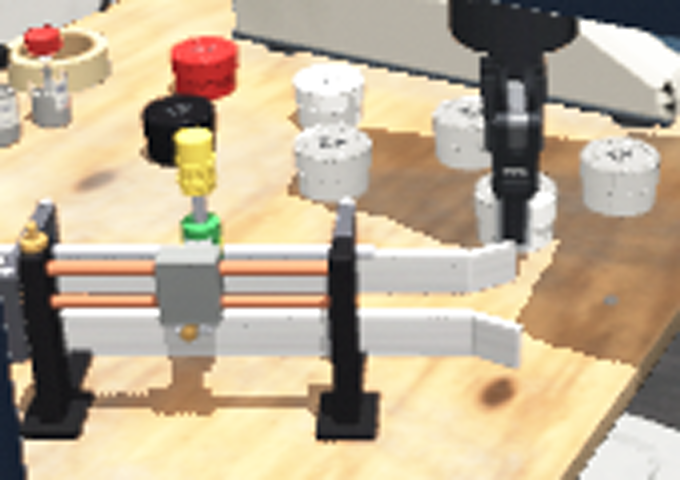

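The tin is gripped (reading 47 mm, and the knob also read 2 mm low). The probe is still hooked. Carrying the tin to the mouth.

>>> arm_command(linear=[[0,0,25],[0,0,25],[-14,18,0],[-14,18,0],[-14,18,0]], dr=[[0,0,0],[0,0,0],[0,0,0],[0,0,0],[0,0,0]], hand=[1,1,1,1,1])

```text
time_s: 9.28
tool_pos: [0.4638, 0.2062, 0.1281]
tool_rot: [1.599, 2.703, 0.003]
force: [-0.2, 0.6, -0.4]
grip_width: 0.556
```

>>> arm_command(linear=[[-14,19,0],[0,0,-20],[0,0,-20],[0,0,-9],[0,0,0]], dr=[[0,0,0],[0,0,0],[0,0,0],[0,0,0],[0,0,0]], hand=[1,1,1,1,1])

```text
time_s: 9.7
tool_pos: [0.4494, 0.2247, 0.0771]
tool_rot: [-1.597, -2.704, 0.001]
force: [-0.9, -1.0, 0.3]
grip_width: 0.55
```

>>> arm_command(linear=[[0,0,0],[0,0,0],[0,0,10],[0,0,20],[0,0,20]], dr=[[0,0,0],[0,0,0],[0,0,0],[0,0,0],[0,0,0]], hand=[-0.3,-0.3,-0.3,-0.3,-0.3])

```text
time_s: 10.12
tool_pos: [0.4495, 0.2243, 0.1292]
tool_rot: [-1.598, -2.704, 0.001]
force: [1.1, 0.7, -0.7]
grip_width: 0.653
```

>>> arm_command(linear=[[-25,-14,0],[-24,-13,0],[0,0,-20],[0,0,-20],[0,0,-6]], dr=[[0,0,0],[0,0,0],[0,0,0],[0,0,0],[0,0,0]], hand=[0.7,0.7,0.7,0.7,0.7])

```text
time_s: 10.53
tool_pos: [0.4002, 0.1972, 0.0815]
tool_rot: [-1.598, -2.704, 0.001]
force: [-1.2, -0.4, 0.6]
grip_width: 0.148
```

Run:
```python
from h import *
s=state();print(s['tool_pos'],lane(s['tool_pos']),s['grip_width'])
b=cap('side');a=cap('top')
A=cv2.resize(a['image'][160:270,130:270],None,fx=2.85,fy=2.85,interpolation=cv2.INTER_CUBIC)
B=cv2.resize(b['image'][200:310,160:300],None,fx=2.85,fy=2.85,interpolation=cv2.INTER_CUBIC)
cv2.imwrite('pics/p1.png',np.hstack([A,B]))
```

```text
[0.40019799 0.19720492 0.08151843] [-0.09685621  0.00018493] 0.14779631310344007
```

View pics/p1.png

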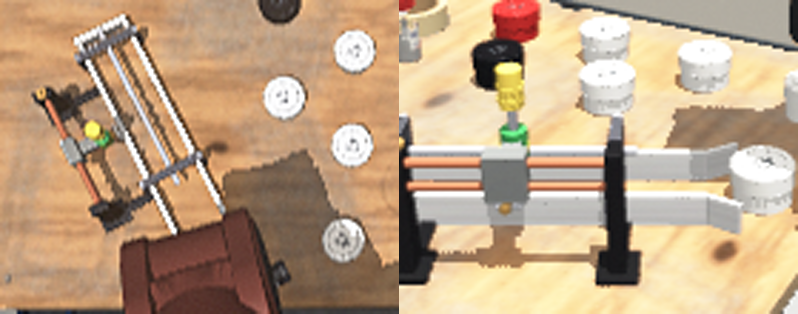

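The tin sits upright centred between the flares and the arm is behind it. Pushing.

>>> arm_command(linear=[[8.7,4.8,0],[8.7,4.8,0],[8.7,4.8,0],[8.7,4.8,0],[8.7,4.8,0]], dr=[[0,0,0],[0,0,0],[0,0,0],[0,0,0],[0,0,0]], hand=[0.7,0.7,0.7,0.7,0.7])

```text
time_s: 11.05
tool_pos: [0.4455, 0.2221, 0.0833]
tool_rot: [1.597, 2.704, 0.001]
force: [0.1, 0.3, 0.2]
grip_width: 0.15
```

>>> arm_command(linear=[[8.7,4.8,0],[8.7,4.8,0],[8.7,4.8,0],[8.7,4.8,0],[0,0,0]], dr=[[0,0,0],[0,0,0],[0,0,0],[0,0,0],[0,0,0]], hand=[0.7,0.7,0.7,0.7,0.7])

```text
time_s: 11.47
tool_pos: [0.4816, 0.2418, 0.0835]
tool_rot: [1.596, 2.703, 0.004]
force: [0.4, -0.2, 0.2]
grip_width: 0.148
```

>>> arm_command(linear=[[-8,-5,10],[-5,-20,40],[0,-40,10],[0,-40,0],[0,-40,0]], dr=[[0,0,0],[0,0,0],[0,0,0],[0,0,0],[0,0,0]], hand=[0.7,0.7,0,-0.6,-0.6])

```text
time_s: 11.88
tool_pos: [0.4666, 0.0962, 0.1409]
tool_rot: [1.594, 2.704, 0.002]
force: [1.1, 0.3, 0.4]
grip_width: 0.567
```

```bash
cat >> h.py <<'E'
def both(n):
    b=cap('side');a=cap('top');tins(a)
    s=state();print(s['tool_pos'],lane(s['tool_pos']),s['tool_rot'],s['grip_width'],s['time_s'])
    A=cv2.resize(a['image'][160:270,130:270],None,fx=2.85,fy=2.85,interpolation=cv2.INTER_CUBIC)
    B=cv2.resize(b['image'][200:310,160:300],None,fx=2.85,fy=2.85,interpolation=cv2.INTER_CUBIC)
    cv2.imwrite('pics/%s.png'%n,np.hstack([A,B]))
E
python3 -c "
from h import *
both('p2')"
```

```text
tin [0.6954 0.0679] lane [ 0.0986 -0.256 ] [247 170  15  15 168] 0.034
tin [0.6371 0.1515] lane [ 0.0882 -0.1546] [222 187  15  15 174] 0.033
[0.4663767  0.09272631 0.14015459] [-0.08962725 -0.1232782 ] [ 1.60419976e+00  2.69937223e+00 -1.48649415e-03] 0.7388340122143522 11.9833
```

View pics/p2.png

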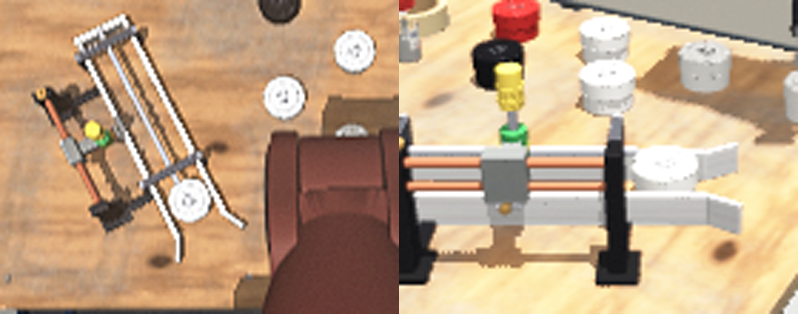

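Tin 1 is in the lane. Next is the tin at (0.469, 0.079).

>>> arm_command(linear=[[0,-18,0],[0,0,-35],[0,0,-31],[0,0,0]], dr=[[0,0,0],[0,0,0],[0,0,0],[0,0,0]], hand=[-0.6,-0.6,-0.6,-0.6])

```text
time_s: 12.32
tool_pos: [0.4635, 0.0791, 0.0698]
tool_rot: [-1.596, -2.7, 0.005]
force: [-1.4, -0.3, 0.2]
grip_width: 0.799
```

>>> arm_command(linear=[[0,0,0],[0,0,0],[0,0,0],[0,0,0],[0,0,0]], dr=[[0,0,0],[0,0,0],[0,0,0],[0,0,0],[0,0,0]], hand=[1,1,1,1,1])

```text
time_s: 12.73
tool_pos: [0.4674, 0.0796, 0.0743]
tool_rot: [1.596, 2.704, 0.002]
force: [-0.6, 0.3, 9.8]
grip_width: 0.549
```

>>> arm_command(linear=[[0,0,27],[0,0,27],[-4,36,0],[-5,36,0],[-5,36,0]], dr=[[0,0,0],[0,0,0],[0,0,0],[0,0,0],[0,0,0]], hand=[1,1,1,1,1])

```text
time_s: 13.15
tool_pos: [0.4529, 0.1884, 0.1283]
tool_rot: [1.599, 2.702, 0.003]
force: [1.2, 0.2, -0.9]
grip_width: 0.555
```

>>> arm_command(linear=[[-4,37,0],[0,0,0],[0,0,-25],[0,0,-25],[0,0,0]], dr=[[0,0,0],[0,0,0],[0,0,0],[0,0,0],[0,0,0]], hand=[1,1,1,1,1])

```text
time_s: 13.57
tool_pos: [0.4471, 0.2241, 0.0746]
tool_rot: [-1.596, -2.704, 0.003]
force: [-1.8, -0.9, -0.5]
grip_width: 0.556
```

>>> arm_command(linear=[[0,0,0],[0,0,0],[0,0,10],[0,0,20],[0,0,22]], dr=[[0,0,0],[0,0,0],[0,0,0],[0,0,0],[0,0,0]], hand=[-0.3,-0.3,-0.3,-0.3,-0.3])

```text
time_s: 13.98
tool_pos: [0.4482, 0.224, 0.1307]
tool_rot: [-1.598, -2.704, 0.001]
force: [0.6, -0.3, 1.0]
grip_width: 0.646
```

>>> arm_command(linear=[[-24,-14,0],[-23,-14,0],[0,0,-20],[0,0,-20],[0,0,-4]], dr=[[0,0,0],[0,0,0],[0,0,0],[0,0,0],[0,0,0]], hand=[0.7,0.7,0.7,0.7,0.7])

```text
time_s: 14.4
tool_pos: [0.4009, 0.1958, 0.0849]
tool_rot: [-1.598, -2.704, 0.0]
force: [-0.8, 0.1, -0.4]
grip_width: 0.146
```

```bash
python3 -c "
from h import *
s=state();print(s['tool_pos'],lane(s['tool_pos']))
tins(cap('top'))"
```

```text
[0.40093573 0.19583409 0.08493568] [-0.09687556 -0.00137168]
tin [0.6952 0.068 ] lane [ 0.0985 -0.2558] [247 170  15  16 170] 0.037
tin [0.6369 0.1516] lane [ 0.0881 -0.1545] [222 187  15  15 176] 0.031
tin [0.5804 0.0702] lane [-0.0008 -0.1983] [246 203  15  16 174] 0.033
```

>>> arm_command(linear=[[8.7,4.9,0],[8.7,4.9,0],[8.7,4.9,0],[8.7,4.9,0],[8.7,4.9,0]], dr=[[0,0,0],[0,0,0],[0,0,0],[0,0,0],[0,0,0]], hand=[0.7,0.7,0.7,0.7,0.7])

```text
time_s: 14.87
tool_pos: [0.4462, 0.2213, 0.0867]
tool_rot: [1.597, 2.704, 0.002]
force: [-0.9, -1.1, -0.6]
grip_width: 0.154
```

>>> arm_command(linear=[[8.7,4.9,0],[8.7,4.9,0],[8.7,4.9,0],[8.7,4.9,0],[0,0,0]], dr=[[0,0,0],[0,0,0],[0,0,0],[0,0,0],[0,0,0]], hand=[0.7,0.7,0.7,0.7,0.7])

```text
time_s: 15.28
tool_pos: [0.4823, 0.2414, 0.0869]
tool_rot: [1.596, 2.703, 0.004]
force: [-0.4, 0.1, -0.1]
grip_width: 0.149
```

>>> arm_command(linear=[[-8,-5,10],[-5,-20,35],[22,-29,10],[23,-29,0],[23,-29,0]], dr=[[0,0,0],[0,0,0],[0,0,0],[0,0,0],[0,0,0]], hand=[0.7,0.7,0,-0.5,-0.5])

```text
time_s: 15.7
tool_pos: [0.5358, 0.1274, 0.1426]
tool_rot: [1.595, 2.704, 0.003]
force: [1.3, 1.5, -0.5]
grip_width: 0.568
```

>>> arm_command(linear=[[22,-29,0],[23,-29,0],[0,0,0],[0,0,0]], dr=[[0,0,0],[0,0,0],[0,0,0],[0,0,0]], hand=[-0.5,-0.5,-0.5,-0.5])

```text
time_s: 16.03
tool_pos: [0.5805, 0.0687, 0.1409]
tool_rot: [1.601, 2.702, 0.001]
force: [-0.9, -0.8, 1.0]
grip_width: 0.75
```

```bash
python3 -c "
from h import *
both('p3')"
```

```text
tin [0.6362 0.1539] lane [ 0.0885 -0.152 ] [222 187  14  15 156] 0.032
[0.57896236 0.07067946 0.14049879] [-0.00184613 -0.19714342] [-1.59755806e+00 -2.70429551e+00  1.17357553e-04] 0.7474879454871678 16.1333
```

View pics/p3.png

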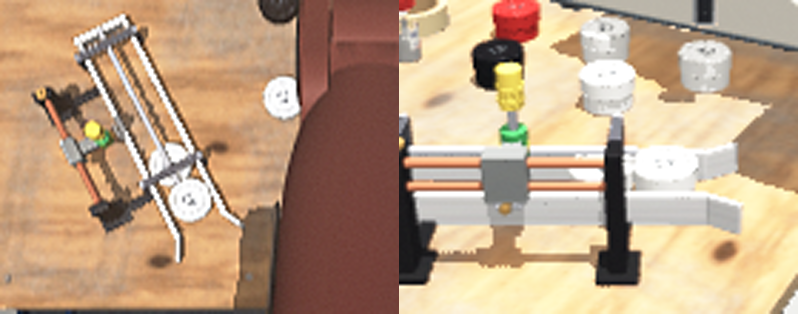

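Two tins are in single file and the probe is still hooked. Grasping the third.

>>> arm_command(linear=[[1,0,-32],[0,0,-30],[0,0,0]], dr=[[0,0,0],[0,0,0],[0,0,0]], hand=[-0.5,-0.5,-0.5])

```text
time_s: 16.38
tool_pos: [0.5766, 0.0716, 0.0739]
tool_rot: [-1.592, -2.7, 0.006]
force: [-1.7, 0.0, -0.1]
grip_width: 0.752
```

>>> arm_command(linear=[[0,0,0],[0,0,0],[0,0,0],[0,0,0],[0,0,0]], dr=[[0,0,0],[0,0,0],[0,0,0],[0,0,0],[0,0,0]], hand=[1,1,1,1,1])

```text
time_s: 16.8
tool_pos: [0.5814, 0.0705, 0.0792]
tool_rot: [1.597, 2.704, 0.001]
force: [-0.4, -0.3, -0.5]
grip_width: 0.553
```

>>> arm_command(linear=[[0,0,27],[0,0,27],[-20,26,0],[-26,30,0],[-26,30,0]], dr=[[0,0,0],[0,0,0],[0,0,0],[0,0,0],[0,0,0]], hand=[1,1,1,1,1])

```text
time_s: 17.22
tool_pos: [0.5087, 0.1568, 0.133]
tool_rot: [1.599, 2.702, 0.003]
force: [-0.3, 0.5, -0.7]
grip_width: 0.553
```

>>> arm_command(linear=[[-20,22,0],[-20,23,0],[-20,23,0],[0,0,0],[0,0,-25]], dr=[[0,0,0],[0,0,0],[0,0,0],[0,0,0],[0,0,0]], hand=[1,1,1,1,1])

```text
time_s: 17.63
tool_pos: [0.4504, 0.2266, 0.1106]
tool_rot: [1.591, 2.703, 0.009]
force: [1.9, 0.2, -0.3]
grip_width: 0.55
```

>>> arm_command(linear=[[0,0,-20],[0,0,-7],[0,0,0]], dr=[[0,0,0],[0,0,0],[0,0,0]], hand=[1,1,1])

```text
time_s: 17.88
tool_pos: [0.4483, 0.2241, 0.0792]
tool_rot: [-1.597, -2.704, 0.002]
force: [-0.3, -0.4, 0.5]
grip_width: 0.549
```

>>> arm_command(linear=[[0,0,0],[0,0,0],[0,0,10],[0,0,20],[0,0,20]], dr=[[0,0,0],[0,0,0],[0,0,0],[0,0,0],[0,0,0]], hand=[-0.3,-0.3,-0.3,-0.3,-0.3])

```text
time_s: 18.3
tool_pos: [0.4486, 0.2242, 0.1314]
tool_rot: [-1.598, -2.705, 0.0]
force: [-0.9, 0.2, -0.9]
grip_width: 0.648
```

>>> arm_command(linear=[[-24,-13,0],[-24,-13,0],[0,0,-20],[0,0,-20],[0,0,-4]], dr=[[0,0,0],[0,0,0],[0,0,0],[0,0,0],[0,0,0]], hand=[0.7,0.7,0.7,0.7,0.7])

```text
time_s: 18.72
tool_pos: [0.4, 0.198, 0.0855]
tool_rot: [-1.598, -2.704, 0.001]
force: [-1.2, -0.2, 0.3]
grip_width: 0.148
```

```bash
python3 -c "
from h import *
s=state();print(s['tool_pos'],lane(s['tool_pos']))
tins(cap('top'))"
```

```text
[0.40004231 0.19801423 0.08550368] [-0.09660002  0.00096824]
tin [0.6953 0.0679] lane [ 0.0986 -0.256 ] [247 170  15  15 167] 0.034
tin [0.6369 0.1514] lane [ 0.088  -0.1546] [222 187  15  15 175] 0.029
```

>>> arm_command(linear=[[8.7,4.7,0],[8.7,4.8,0],[8.7,4.8,0],[8.7,4.8,0],[8.7,4.8,0]], dr=[[0,0,0],[0,0,0],[0,0,0],[0,0,0],[0,0,0]], hand=[0.7,0.7,0.7,0.7,0.7])

```text
time_s: 19.18
tool_pos: [0.4453, 0.2228, 0.0874]
tool_rot: [1.597, 2.704, 0.001]
force: [-1.3, -0.8, -0.1]
grip_width: 0.149
```

>>> arm_command(linear=[[8.7,4.8,0],[8.7,4.8,0],[8.7,4.8,0],[8.7,4.7,0],[0,0,0]], dr=[[0,0,0],[0,0,0],[0,0,0],[0,0,0],[0,0,0]], hand=[0.7,0.7,0.7,0.7,0.7])

```text
time_s: 19.6
tool_pos: [0.4815, 0.2424, 0.0876]
tool_rot: [1.596, 2.703, 0.004]
force: [-0.7, 0.9, 0.7]
grip_width: 0.148
```

>>> arm_command(linear=[[-8,-5,10],[-5,-20,35],[34,-13,10],[34,-13,0],[34,-13,0]], dr=[[0,0,0],[0,0,0],[0,0,0],[0,0,0],[0,0,0]], hand=[0.7,0.7,0.3,-0.5,-0.5])

```text
time_s: 20.02
tool_pos: [0.5696, 0.1768, 0.1439]
tool_rot: [1.596, 2.703, 0.003]
force: [0.5, 0.7, -1.0]
grip_width: 0.571
```

>>> arm_command(linear=[[34,-13,0],[34,-13,0],[0,0,0],[0,0,0]], dr=[[0,0,0],[0,0,0],[0,0,0],[0,0,0]], hand=[-0.5,-0.5,-0.5,-0.5])

```text
time_s: 20.35
tool_pos: [0.6372, 0.1502, 0.1415]
tool_rot: [1.6, 2.703, 0.001]
force: [-1.2, 0.4, 0.2]
grip_width: 0.752
```

```bash
python3 -c "
from h import *
both('p4')"
```

```text
tin [0.6976 0.0642] lane [ 0.0988 -0.2603] [249 171  13  14 115] 0.032
[0.63509709 0.15140865 0.14127409] [ 0.0863887  -0.15375074] [-1.59721691e+00 -2.70412783e+00  9.01069136e-04] 0.7503407192344471 20.45
```

View pics/p4.png

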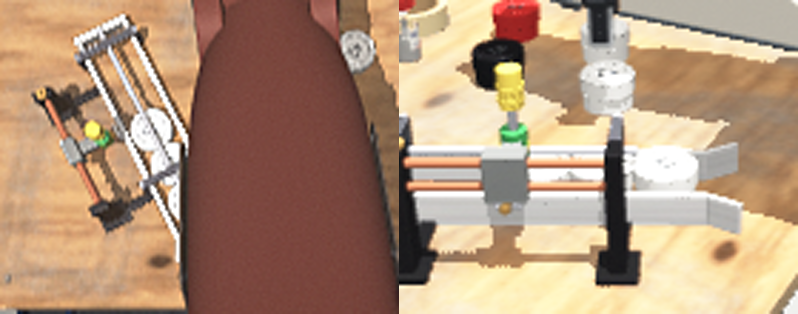

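Three tins are in and the probe is still hooked. On to the fourth.

>>> arm_command(linear=[[1,0,-32],[0,0,-30],[0,0,0]], dr=[[0,0,0],[0,0,0],[0,0,0]], hand=[-0.5,-0.5,-0.5])

```text
time_s: 20.7
tool_pos: [0.6324, 0.1516, 0.0744]
tool_rot: [-1.593, -2.7, 0.008]
force: [-2.1, 0.1, -0.7]
grip_width: 0.751
```

>>> arm_command(linear=[[0,0,0],[0,0,0],[0,0,0],[0,0,0],[0,0,0]], dr=[[0,0,0],[0,0,0],[0,0,0],[0,0,0],[0,0,0]], hand=[1,1,1,1,1])

```text
time_s: 21.12
tool_pos: [0.6377, 0.1516, 0.0803]
tool_rot: [1.597, 2.704, 0.002]
force: [-0.2, 0.5, -0.1]
grip_width: 0.551
```

>>> arm_command(linear=[[0,0,30],[0,0,30],[-38,0,0],[-38,10,0],[-38,16,0]], dr=[[0,0,0],[0,0,0],[0,0,0],[0,0,0],[0,0,0]], hand=[1,1,1,1,1])

```text
time_s: 21.53
tool_pos: [0.5226, 0.1766, 0.14]
tool_rot: [1.6, 2.702, 0.002]
force: [-0.1, 1.9, -0.9]
grip_width: 0.552
```

>>> arm_command(linear=[[-25,16,0],[-25,16,0],[-24,16,0],[0,0,0],[0,0,-25]], dr=[[0,0,0],[0,0,0],[0,0,0],[0,0,0],[0,0,0]], hand=[1,1,1,1,1])

```text
time_s: 21.95
tool_pos: [0.4507, 0.2272, 0.1177]
tool_rot: [1.592, 2.703, 0.009]
force: [1.9, 0.4, -0.4]
grip_width: 0.552
```

>>> arm_command(linear=[[0,0,-25],[0,0,-9],[0,0,0]], dr=[[0,0,0],[0,0,0],[0,0,0]], hand=[1,1,1])

```text
time_s: 22.2
tool_pos: [0.4487, 0.2251, 0.079]
tool_rot: [-1.597, -2.704, 0.002]
force: [0.6, 0.3, 0.1]
grip_width: 0.55
```

>>> arm_command(linear=[[0,0,0],[0,0,0],[0,0,10],[0,0,20],[0,0,20]], dr=[[0,0,0],[0,0,0],[0,0,0],[0,0,0],[0,0,0]], hand=[-0.3,-0.3,-0.3,-0.3,-0.3])

```text
time_s: 22.62
tool_pos: [0.4488, 0.2252, 0.1314]
tool_rot: [-1.598, -2.705, 0.001]
force: [0.6, -0.5, 0.7]
grip_width: 0.648
```

>>> arm_command(linear=[[-24,-13,0],[-24,-13,0],[0,0,-20],[0,0,-20],[0,0,-4]], dr=[[0,0,0],[0,0,0],[0,0,0],[0,0,0],[0,0,0]], hand=[0.7,0.7,0.7,0.7,0.7])

```text
time_s: 23.03
tool_pos: [0.4003, 0.199, 0.0855]
tool_rot: [-1.598, -2.704, 0.001]
force: [-1.4, -0.8, -0.2]
grip_width: 0.151
```

```bash
python3 -c "
from h import *
s=state();print(s['tool_pos'],lane(s['tool_pos']))
tins(cap('top'))"
```

```text
[0.40032332 0.19900198 0.08549788] [-0.09587536  0.00169592]
tin [0.6953 0.068 ] lane [ 0.0986 -0.2558] [247 170  15  15 167] 0.034
```

>>> arm_command(linear=[[8.7,4.6,0],[8.7,4.7,0],[8.7,4.7,0],[8.7,4.7,0],[8.7,4.7,0]], dr=[[0,0,0],[0,0,0],[0,0,0],[0,0,0],[0,0,0]], hand=[0.7,0.7,0.7,0.7,0.7])

```text
time_s: 23.5
tool_pos: [0.4456, 0.2233, 0.0874]
tool_rot: [1.597, 2.704, 0.001]
force: [-0.1, 0.2, 0.6]
grip_width: 0.149
```

>>> arm_command(linear=[[8.7,4.7,0],[8.7,4.7,0],[8.7,4.7,0],[8.7,4.7,0],[0,0,0]], dr=[[0,0,0],[0,0,0],[0,0,0],[0,0,0],[0,0,0]], hand=[0.7,0.7,0.7,0.7,0.7])

```text
time_s: 23.92
tool_pos: [0.4817, 0.2426, 0.0876]
tool_rot: [1.596, 2.703, 0.004]
force: [-0.4, -0.3, 0.9]
grip_width: 0.15
```

>>> arm_command(linear=[[-8,-5,10],[-5,-20,35],[32,-21,10],[32,-21,10],[32,-21,0]], dr=[[0,0,0],[0,0,0],[0,0,0],[0,0,0],[0,0,0]], hand=[0.7,0.7,0.3,-0.5,-0.5])

```text
time_s: 24.33
tool_pos: [0.5642, 0.1529, 0.1549]
tool_rot: [1.594, 2.703, 0.004]
force: [1.3, 1.3, -0.0]
grip_width: 0.566
```

>>> arm_command(linear=[[33,-21,0],[33,-22,0],[33,-21,0],[33,-21,0],[0,0,0]], dr=[[0,0,0],[0,0,0],[0,0,0],[0,0,0],[0,0,0]], hand=[-0.5,-0.5,-0.5,-0.5,-0.5])

```text
time_s: 24.75
tool_pos: [0.6994, 0.0639, 0.1519]
tool_rot: [1.601, 2.697, 0.002]
force: [-2.0, -0.1, 0.2]
grip_width: 0.75
```

```bash
python3 -c "
from h import *
both('p5')"
```

```text
[0.6948092  0.06733947 0.15121645] [ 0.09785653 -0.2562283 ] [-1.60009835e+00 -2.70335347e+00  6.02600343e-05] 0.7485278626317912 24.85
```

>>> arm_command(linear=[[1,0,-36],[0,0,-36],[0,0,0]], dr=[[0,0,0],[0,0,0],[0,0,0]], hand=[-0.5,-0.5,-0.5])

```text
time_s: 25.1
tool_pos: [0.6901, 0.0695, 0.0732]
tool_rot: [-1.592, -2.698, 0.008]
force: [-2.4, 1.1, -0.8]
grip_width: 0.751
```

>>> arm_command(linear=[[0,0,0],[0,0,0],[0,0,0],[0,0,0],[0,0,0]], dr=[[0,0,0],[0,0,0],[0,0,0],[0,0,0],[0,0,0]], hand=[1,1,1,1,1])

```text
time_s: 25.52
tool_pos: [0.6961, 0.0687, 0.0808]
tool_rot: [1.596, 2.703, 0.002]
force: [-1.0, -0.2, -1.7]
grip_width: 0.55
```

>>> arm_command(linear=[[0,0,30],[0,0,30],[-30,20,0],[-33,21,0],[-33,21,0]], dr=[[0,0,0],[0,0,0],[0,0,0],[0,0,0],[0,0,0]], hand=[1,1,1,1,1])

```text
time_s: 25.93
tool_pos: [0.5989, 0.1309, 0.1402]
tool_rot: [1.598, 2.702, 0.003]
force: [0.1, 0.6, -0.8]
grip_width: 0.555
```

>>> arm_command(linear=[[-33,21,0],[-33,21,0],[-33,21,0],[0,0,0]], dr=[[0,0,0],[0,0,0],[0,0,0],[0,0,0]], hand=[1,1,1,1])

```text
time_s: 26.27
tool_pos: [0.494, 0.1962, 0.1392]
tool_rot: [-1.591, -2.704, 0.003]
force: [-0.9, -0.1, -0.5]
grip_width: 0.547
```

>>> arm_command(linear=[[-26,15,0],[-26,15,0],[0,0,0],[0,0,-25],[0,0,0]], dr=[[0,0,0],[0,0,0],[0,0,0],[0,0,0],[0,0,0]], hand=[1,1,1,1,1])

```text
time_s: 26.68
tool_pos: [0.4472, 0.2235, 0.1124]
tool_rot: [-1.596, -2.705, 0.002]
force: [-1.3, 0.2, -0.4]
grip_width: 0.549
```

>>> arm_command(linear=[[0,0,-25],[0,0,-9],[0,0,0]], dr=[[0,0,0],[0,0,0],[0,0,0]], hand=[1,1,1])

```text
time_s: 26.93
tool_pos: [0.4483, 0.2233, 0.0793]
tool_rot: [-1.598, -2.704, 0.002]
force: [0.6, -0.9, 0.8]
grip_width: 0.552
```

>>> arm_command(linear=[[0,0,0],[0,0,0],[0,0,10],[0,0,20],[0,0,20]], dr=[[0,0,0],[0,0,0],[0,0,0],[0,0,0],[0,0,0]], hand=[-0.3,-0.3,-0.3,-0.3,-0.3])

```text
time_s: 27.35
tool_pos: [0.448, 0.2234, 0.1312]
tool_rot: [-1.598, -2.704, 0.001]
force: [0.8, 0.0, -0.3]
grip_width: 0.651
```

>>> arm_command(linear=[[-24,-13,0],[-24,-13,0],[0,0,-20],[0,0,-20],[0,0,-4]], dr=[[0,0,0],[0,0,0],[0,0,0],[0,0,0],[0,0,0]], hand=[0.7,0.7,0.7,0.7,0.7])

```text
time_s: 27.77
tool_pos: [0.3994, 0.1972, 0.0853]
tool_rot: [-1.598, -2.704, 0.002]
force: [-1.1, 0.1, -1.2]
grip_width: 0.151
```

```bash
python3 -c "
from h import *
both('p6')"
```

```text
[0.4000944  0.19751498 0.08621528] [-0.09679649  0.00050634] [-1.59734415e+00 -2.70427292e+00  1.24276427e-03] 0.15228734599365554 27.8667
```

View pics/p6.png

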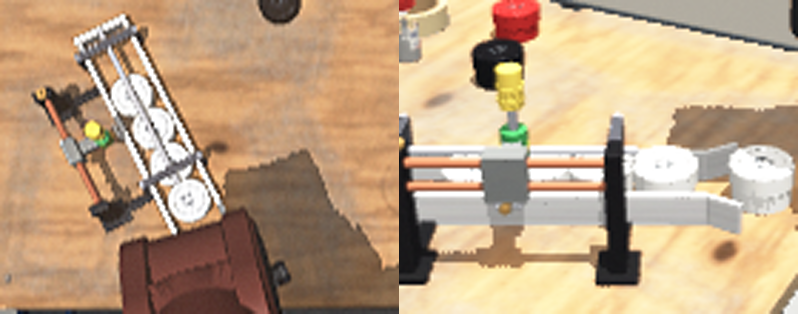

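Four tins are in, the fifth is at the mouth, and the probe is hooked. Final push.

>>> arm_command(linear=[[8.7,4.8,0],[8.7,4.8,0],[8.7,4.8,0],[8.7,4.8,0],[8.7,4.8,0]], dr=[[0,0,0],[0,0,0],[0,0,0],[0,0,0],[0,0,0]], hand=[0.7,0.7,0.7,0.7,0.7])

```text
time_s: 28.28
tool_pos: [0.4449, 0.2221, 0.0874]
tool_rot: [1.597, 2.704, 0.001]
force: [-1.6, -0.5, -0.4]
grip_width: 0.15
```

>>> arm_command(linear=[[8.7,4.8,0],[8.7,4.8,0],[8.7,4.8,0],[8.7,4.8,0],[1,0.6,0]], dr=[[0,0,0],[0,0,0],[0,0,0],[0,0,0],[0,0,0]], hand=[0.7,0.7,0.7,0.7,0.7])

```text
time_s: 28.7
tool_pos: [0.4817, 0.2423, 0.0875]
tool_rot: [1.597, 2.704, 0.003]
force: [-0.6, -0.2, 0.5]
grip_width: 0.147
```

>>> arm_command(linear=[[-8,-5,0],[-20,-30,30],[-20,-35,10],[-10,-35,0],[0,0,0]], dr=[[0,0,0],[0,0,0],[0,0,0],[0,0,0],[0,0,0]], hand=[0.7,0.7,0.7,0.7,0.7])

```text
time_s: 29.12
tool_pos: [0.4213, 0.1358, 0.1237]
tool_rot: [-1.601, -2.703, 0.004]
force: [0.5, 0.7, -0.8]
grip_width: 0.151
```

Run:
```python
from h import *
both('p7')
a=load('top')
h=cv2.cvtColor(a['image'],cv2.COLOR_BGR2HSV)
m=cv2.inRange(h,(0,0,200),(179,60,255)); 
for x in(.035,.03,.038): print(x,proj(a,(*w(x,0),.034)))
# brightness profile along lane midline at z=.034 and offset y=-12
for y in(0,.012,-.012):
  print(y,[int(a['image'][int(round(v)),int(round(u))].min()) for u,v in [proj(a,(*w(x/1000,y),.034)) for x in range(-12,70,3)]])
```

```text
[0.42399803 0.13891079 0.12371704] [-0.10430179 -0.06233875] [1.60033266e+00 2.70230787e+00 1.55571741e-03] 0.15161446299594986 29.2167
0.035 (np.float64(195.52480771150445), np.float64(229.2373259562785))
0.03 (np.float64(196.2102575049451), np.float64(230.55810779893125))
0.038 (np.float64(195.11391725132034), np.float64(228.44558794085606))
0 [56, 58, 59, 56, 54, 46, 40, 197, 219, 255, 250, 240, 133, 213, 255, 255, 248, 238, 254, 252, 249, 240, 227, 88, 211, 143, 201, 107]
0.012 [63, 132, 127, 124, 112, 104, 103, 120, 216, 249, 245, 250, 248, 253, 254, 255, 255, 255, 162, 209, 209, 247, 149, 183, 254, 242, 255, 205]
-0.012 [54, 59, 56, 56, 57, 56, 58, 56, 56, 36, 34, 18, 249, 249, 255, 255, 254, 245, 245, 251, 254, 244, 240, 97, 255, 255, 255, 220]
```

View pics/p7.png

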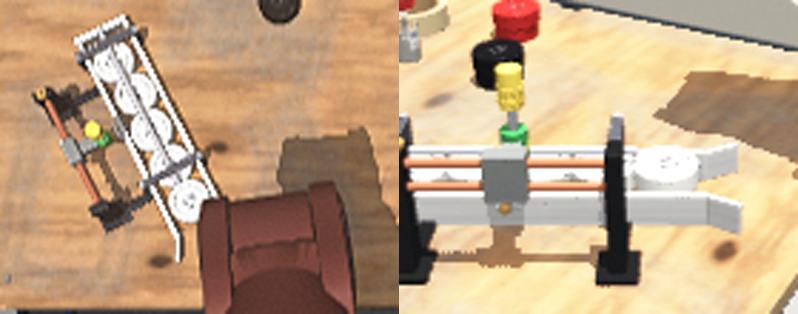

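All five tins are in file; the last one's centre is about 33 mm past the mouth, and the probe is still hooked. Returning to the knob, turning the jaws back to the lane x direction.

>>> arm_command(linear=[[0,0,34],[0,0,34],[0,0,34],[0,0,34],[19,27,0]], dr=[[0,0,-7],[0,0,-7],[0,0,-7],[0,0,-7],[0,0,-7]], hand=[-0.2,-0.2,-0.2,-0.2,-0.2], grip_force=60)

```text
time_s: 29.63
tool_pos: [0.4437, 0.1662, 0.2654]
tool_rot: [2.341, 2.088, 0.01]
force: [4.1, 0.6, 0.9]
grip_width: 0.602
```

>>> arm_command(linear=[[19,27,0],[19,27,0],[19,27,0],[20,27,0],[20,26,0]], dr=[[0,0,-7],[0,0,-7],[0,0,-7],[0,0,-7],[0,0,-7]], hand=[-0.2,-0.2,-0.2,-0.2,-0.2])

```text
time_s: 30.05
tool_pos: [0.5404, 0.3037, 0.259]
tool_rot: [-2.863, -1.293, -0.001]
force: [1.8, -0.4, 0.5]
grip_width: 0.6
```

>>> arm_command(linear=[[20,26,0],[19,26,0],[0,0,0],[0,0,0]], dr=[[0,0,-7],[0,0,-7],[0,0,-6],[0,0,0]], hand=[-0.2,-0.2,-0.2,-0.2])

```text
time_s: 30.38
tool_pos: [0.579, 0.3553, 0.2576]
tool_rot: [-3.043, -0.78, 0.001]
force: [0.6, -0.7, 0.1]
grip_width: 0.6
```

```bash
python3 -c "
from h import *
s=state();print(s['tool_pos'],lane(s['tool_pos']),s['tool_rot'],s['grip_width'])"
```

```text
[0.57898731 0.35530066 0.25764561] [0.13616278 0.0517798 ] [-3.04312035e+00 -7.79670885e-01  8.18615763e-04] 0.5997096403139176
```

>>> arm_command(linear=[[0,-3.5,0],[0,0,-35],[0,0,-30],[0,0,-7],[0,0,0]], dr=[[0,0,0],[0,0,0],[0,0,0],[0,0,0],[0,0,0]], hand=[-0.2,-0.2,-0.2,-0.2,-0.2])

```text
time_s: 30.8
tool_pos: [0.5771, 0.3481, 0.1849]
tool_rot: [3.041, 0.786, -0.007]
force: [-1.1, 0.0, 0.3]
grip_width: 0.595
```

>>> arm_command(linear=[[0,0,0],[0,0,0],[0,0,0],[0,0,0],[0,0,0]], dr=[[0,0,0],[0,0,0],[0,0,0],[0,0,0],[0,0,0]], hand=[1,1,1,1,1])

```text
time_s: 31.22
tool_pos: [0.5798, 0.3496, 0.1884]
tool_rot: [-3.042, -0.783, -0.005]
force: [0.5, 1.0, 3.9]
grip_width: 0.184
```

>>> arm_command(linear=[[0,0,-4],[0,0,-4],[0,0,-4],[0,0,-3],[0,0,0]], dr=[[0,0,0],[0,0,0],[0,0,0],[0,0,0],[0,0,0]], hand=[1,1,1,1,1])

```text
time_s: 31.63
tool_pos: [0.5808, 0.3502, 0.1748]
tool_rot: [-3.041, -0.783, -0.01]
force: [1.3, -0.2, 16.6]
grip_width: 0.184
```

>>> arm_command(linear=[[-3.1,-1.7,0],[-3.1,-1.7,0],[-3.1,-1.7,0],[-3.1,-1.7,0],[-3.1,-1.7,0]], dr=[[0,0,0],[0,0,0],[0,0,0],[0,0,0],[0,0,0]], hand=[1,1,1,1,1])

```text
time_s: 32.05
tool_pos: [0.5654, 0.3417, 0.1748]
tool_rot: [-3.041, -0.783, -0.011]
force: [2.0, 0.1, 16.8]
grip_width: 0.182
```

>>> arm_command(linear=[[-3,-1.7,0],[-3,-1.7,0],[-3,-1.7,0],[-3,-1.7,0],[-3,-1.7,0]], dr=[[0,0,0],[0,0,0],[0,0,0],[0,0,0],[0,0,0]], hand=[1,1,1,1,1])

```text
time_s: 32.47
tool_pos: [0.5504, 0.3334, 0.1748]
tool_rot: [-3.041, -0.783, -0.011]
force: [0.6, 1.5, 17.2]
grip_width: 0.185
```

>>> arm_command(linear=[[-3,-1.7,0],[-3,-1.7,0],[-3,-1.6,0],[0,0,0]], dr=[[0,0,0],[0,0,0],[0,0,0],[0,0,0]], hand=[1,1,1,1])

```text
time_s: 32.8
tool_pos: [0.5409, 0.3282, 0.1748]
tool_rot: [-3.041, -0.783, -0.009]
force: [-1.0, 0.3, 18.2]
grip_width: 0.187
```

>>> arm_command(linear=[[-1.7,-1,0],[0,0,0]], dr=[[0,0,0],[0,0,0]], hand=[1,1])

```text
time_s: 32.97
tool_pos: [0.5395, 0.3273, 0.1748]
tool_rot: [-3.041, -0.783, -0.01]
force: [-0.0, 0.9, 18.6]
grip_width: 0.185
```

>>> arm_command(linear=[[-1.3,-0.7,0],[0,0,4],[0,0,4],[0,0,4],[0,0,4]], dr=[[0,0,0],[0,0,0],[0,0,0],[0,0,0],[0,0,0]], hand=[1,1,1,1,1])

```text
time_s: 33.38
tool_pos: [0.5372, 0.3261, 0.189]
tool_rot: [-3.041, -0.783, -0.004]
force: [0.7, 0.7, 3.6]
grip_width: 0.182
```

>>> arm_command(linear=[[0,0,3],[0,0,0],[0,0,0],[0,0,0],[0,0,0]], dr=[[0,0,0],[0,0,0],[0,0,0],[0,0,0],[0,0,0]], hand=[1,1,-0.2,-0.2,-0.2])

```text
time_s: 33.8
tool_pos: [0.5357, 0.3252, 0.1898]
tool_rot: [3.042, 0.783, -0.003]
force: [-0.7, -0.3, 0.1]
grip_width: 0.596
```

>>> arm_command(linear=[[0,0,0],[0,0,35],[0,0,40],[-20,-30,20],[-20,-35,0]], dr=[[0,0,0],[0,0,0],[0,0,0],[0,0,0],[0,0,0]], hand=[-0.2,-0.2,-0.2,-0.2,-0.2])

```text
time_s: 34.22
tool_pos: [0.4985, 0.2619, 0.2898]
tool_rot: [-3.041, -0.786, -0.013]
force: [-0.4, -0.6, 0.1]
grip_width: 0.599
```

>>> arm_command(linear=[[-20,-36,0],[-15,-38,0],[-10,-38,0],[-10,-38,0],[0,0,0]], dr=[[0,0,0],[0,0,0],[0,0,0],[0,0,0],[0,0,0]], hand=[-0.2,-0.2,-0.2,-0.2,-0.2])

```text
time_s: 34.63
tool_pos: [0.4393, 0.1058, 0.2854]
tool_rot: [3.042, 0.776, -0.003]
force: [0.6, 0.6, -0.4]
grip_width: 0.598
```

Run:
```python
from h import *
both('p8')
b=load('side');a=load('top')
h=cv2.cvtColor(b['image'],cv2.COLOR_BGR2HSV)
m=cv2.inRange(h,(24,150,100),(34,255,255))
k,l,st,ce=cv2.connectedComponentsWithStats(m)
for i in range(1,k):
    if st[i,4]>5: print(st[i],ce[i])
for x in(.085,.09,.095,.115): print(x,proj(b,(*w(x,.05),.13)))
print([onz(a,u,v,.03).round(3) for u,v in((310,257),(335,256))])
h=cv2.cvtColor(a['image'],cv2.COLOR_BGR2HSV)
```

```text
[0.44112118 0.10939851 0.28570709] [-0.10363338 -0.09645224] [-3.04352550e+00 -7.78348456e-01 -1.73678437e-04] 0.5997507999140965 34.7333
[220 222   8  14  97] [223.63917526 228.63917526]
0.085 (np.float64(223.39393529809922), np.float64(226.9205086014236))
0.09 (np.float64(220.8247159940295), np.float64(226.93162114736893))
0.095 (np.float64(218.25632175042045), np.float64(226.94273012471174))
0.115 (np.float64(207.9909874370748), np.float64(226.98713038241658))
[array([ 0.428, -0.121,  0.03 ]), array([ 0.432, -0.204,  0.03 ])]
```

View pics/p8.png

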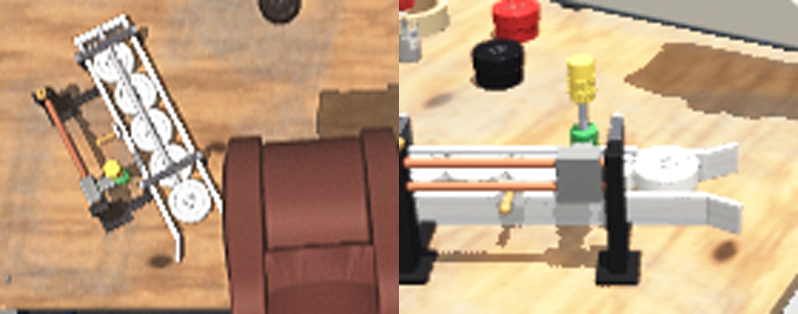

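The probe reads within about 2 mm of its mouth end. The knob is back at its original height (centroid row 228.6, as at the start), the pin is free, and five tins are in file. Handing in.

```bash
python3 -c "
from plant import *
print(close_job())"
```

```text
the job is handed in; nothing more can be done
None
```

The job is done and handed in at about 35 s of the 210 s; the hand-in reported no verdict.

**What I did:**
- **Earthing:** I pressed the plunger and slid the probe until its stem touched the pin, then backed off 3 mm. I eased the plunger up and let go, and the hook held the pin with the knob about 6 mm down.
- **Tins:** All five small tins were present. I carried each to the mouth and pushed it in along the lane.
- **Unhooking:** I pressed and unhooked the probe, slid it back to the mouth end of its bars, and let go.

**Last checks:**
- **Tins:** All five stand in single file in the lane. The last one's centre is about 33 mm past the mouth, and at least 22 mm is required.
- **Probe:** It is within about 2 mm of the mouth end. The knob is back at its starting height in the image.
- **Hook:** It was still on the pin in every picture I viewed up to and including the last push.
- **Bystanders:** I never moved near the big tin or the timer, but I did not re-measure either one at the end.

No check failed. One reading differed from the description: the probe started about 30 mm along its bars, not at the parked end. I saw no tin knocked aside and no grip slip.

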